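# Open the pedal bin and let its lid down softly

### The job

With a fingertip, press the lever at the foot of the white bin all the way down so that its lid swings wide open, and hold it open for about three seconds, long enough to drop a cotton pad in. Then ease the lever back up slowly, keeping the finger on it to the very end, so that the lid comes down softly and shuts without slamming. Work only by the lever: keep clear of the lid, do not lift, shove or tip the bin, and leave everything else on the counter where it is.

Things in the scene. Friction and masses are not known exactly. Their poses are not given: they have to be found in the camera images.
- bin: Small white round pedal bin standing loose on the counter, 1.25 kg: shell 150 mm in diameter, black base 156 mm, shut lid's top 200 mm above the counter. Origin: centre of its underside, z up. Its lever sticks out at the foot towards the bin's own -x; the lid is hinged at the opposite (+x) side of the rim, so it rises on the lever's side and swings back, away from the lever.
- pedal_pad (a point): Centre of the upper face of the lever's pad, where to press: steel, rubber on top, 52 mm wide (bin's y), 36 mm deep (bin's x), 6 mm thick. At rest 130 mm from the bin's axis towards the bin's -x (55 mm out from the shell), 39 mm above the counter, sloping 0.22 rad, outer edge higher. Fully down it lies flat, its upper face 10 mm above the counter, stopped by a bumper that meets the counter.
- bin_pedal (a joint): Angle of the lever in rad: 0 at rest (up), about 0.22 fully down, 29 mm of travel at the pad. It turns about a pivot under the bin's middle, 7 mm above the counter. Pressing takes about 3 to 8 N at first, less as the lid rises; the lid's weight drives the lever back up when released.
- bin_lid (a joint): Angle of the lid in rad: 0 shut, about 1.25 wide open. A push rod ties it to the lever: 5.7 times the lever's angle, 0.043 rad per mm of pad travel. No damper: it drops at once if the lever is let go, even from the last few mm. Raising the finger at 10 mm/s shuts it at about 0.4 rad/s, which is soft; 2 rad/s is a slam.
- lid_front (a point): The rim of the lid right above the lever: when shut, 161 mm from the lid's hinge, 79 mm from the bin's axis (51 mm nearer it than the pad's centre) and 181 mm above the counter. It goes up and back as the lid opens, so a hand that stands upright or leans away from the bin while pressing stays clear of it.
- denture_cup: Bystander: lidded aqua denture cup, 80 x 94 x 72 mm high, loose, beside the bin (bin's +y). Origin under its centre.
- nail_clipper: Bystander: chrome nail clipper lying flat, 60 x 13 x 14 mm, loose, about 105 mm to the side (bin's +y) of the lever. Origin under its centre, x along its length.
- hairbrush: Bystander: brown plastic hairbrush lying bristles up, 245 mm long (114 mm on the handle side of its origin, 131 mm on the head side), 62 mm wide, 31 mm high, loose, on the other side of the lever (bin's -y), about parallel to it. Origin on its underside at the neck, head towards its +x.
- steel_tray: Bystander: stainless steel tray with raised rim, 130 x 190 x 20 mm, loose, behind the bin on its hinge side (bin's +x). Origin under its centre.
- cream_jar: Bystander: amber glass jar with white cap, 44 mm in diameter, 45 mm high, standing in the tray. Origin under its centre.
- tumbler: Bystander: blue ceramic tumbler, 70 mm in diameter, 95 mm high, loose, diagonally behind the bin (bin's +x, +y). Origin under its centre.
There are look-alikes about, which are no part of the job. Of the things like the bin, leave any that is green or yellow; of the rest the larger one is meant.

How it is judged:
On the way, in this order (a step that is already met when the one before it is completed fails the run):
1. the lid is held wide open (beyond 1.05 rad) by the lever for two seconds (value of joint bin_lid above 1.05 rad), for 2 s.
2. the lid is let down and shut (value of joint bin_lid below 0.04 rad and value of joint bin_pedal below 0.01 rad), for 0.2 s.
At the end, for the whole second after the job is handed in: The lid is shut (under 0.04 rad) and the lever fully up (under 0.01 rad), the bin stands upright and still within 20 mm of where it was, and every bystander within 15 mm of where it was (all of step 2 and distance of bin from where it was at the start of the episode below 0.02 m and angle between bin's own z axis and vertical below 0.03 rad and linear speed of bin below 0.02 m/s and distance of each of denture_cup, nail_clipper, hairbrush, steel_tray, cream_jar, tumbler from where it was at the start of the episode below 0.015 m); the robot touches nothing.
It fails at once if the lid slams: while coming down it turns faster than 2 rad/s (velocity of joint bin_lid below -2 rad/s).
It fails at once if the robot touches the lid (contact force between any of the fingers, the arm and bin_lid above 1 N).
It fails at once if the bin is shoved or lifted (over 20 mm) or tipped (over 0.1 rad) (distance of bin from where it was at the start of the episode above 0.02 m or angle between bin's own z axis and vertical above 0.1 rad).
It fails at once if a bystander is moved or lifted by more than 15 mm (distance of any of denture_cup, nail_clipper, hairbrush, steel_tray, cream_jar, tumbler from where it was at the start of the episode above 0.015 m).
It also fails if it takes over 51 s, if anything falls off the work surface, if the arm or the gripper's body presses on something with over 40 N, if the wrist force passes 120 N, or if a joint passes its speed limit or range.

### The arm

A 6-joint arm with a two-finger parallel gripper is mounted at the origin on the work surface. World frame = base frame: x ahead of the robot, y to its left, z up, the work surface at z = 0. Lengths are in m, angles in rad, forces in N, time in s.
With the tool pointing down it reaches from about 0.4 to 0.825 m from the base axis. Payload 7 kg.
Tool frame: the origin (TCP) lies on the centre line of the jaws, within the pads' length; the fingertips stand 25 mm ahead of it and the grasp point (between the pads) lies 6 mm ahead of it (env.tips_ahead is the z of the fingertips in the tool frame, in m); z points along the fingers, y is the line along which they close (so a half turn about z gives the same grasp; the last joint's range is limited). The gripper opens to 85 mm and grips with 20 to 120 N. Pads are 22 mm wide; open, the fingers measure 114 mm over their backs; the gripper's body (76 mm by 85 mm) begins 54 mm behind the grasp point. The pads swing forward as they close: fully open they stand 13 mm farther back than shut.
Start: joints at [0.288, 0.359, 0.012, 0, -1.224, -0.288], TCP at [0.675, -0, 0.256] pointing down, gripper open.
Joint ranges: [-3.07, 3.07], [-1.43, 2.12], [-1.02, 1.25], [-3.03, 1.67], [-3.05, -0], [-3.03, 3.03]. Speed limits (rad/s): [2.39, 2.39, 3.01, 3.14, 3.14, 3.14].

### API

Orientations are given as a rotation vector (axis times angle).
In Python, from plant import env gives the robot as it stands.
- The arm moves only by the tool send_rows, never from a script. Its argument "increments" is a list of rows, each a list of 5 numbers: the shift along the tool's x, y, z in m, then the turn about the tool's z in rad, then the closure, from 0 (fully open) to 1 (shut). In form: [[x, y, z, yaw, jaw], ...]. A call has 1 to 20 rows; each row shifts and turns the commanded pose from where the row before left it, along the tool's axes as they then stand; what a row does not reach is not made up. A row lasts 1/12 s, in which the tool goes at most 41.7 mm and 7.16 degrees, less where a joint would pass 70% of its speed; a pose out of reach is approached as far as the arm can. A call is refused whole if a number of a shift passes 0.0417 or a number of a turn 0.125, either way. A call with a gripper value outside its range is refused whole. The fingers move at their own pace and stop on an object; the grip force is fixed at half the most. Time passes only in rows, so rows that do not move let the fingers close. It gives the time, the measured TCP pose, the force, the opening and the grip force at its end, in the units of the state.
- env.read_state(): the state, without advancing time (a new reading comes with each control period).
- env.get_image(name): name is "scene" or "side" or "wrist"; returns the picture (400x640x3 uint8, red, green, blue); there is no depth.
- env.camera_info(name): a dict with "fov_y" (degrees; the focal length in pixels is half the picture's height over the tangent of half this angle, whatever the lens; pixels are square), "cx", "cy" (the principal point, pixels), "R" (3x3) and "t" (3): a world point X has camera coordinates R X + t. Camera axes: x right, y down, z forward; pixel columns grow to the right and rows downward; lengths in m; the calibration is good to about 2 mm. A picture is of the moment at which its call begins: read the wrist's pose just before it. camera_info takes no time and is no camera call; for the wrist camera it gives the pose at the moment of the call.
- env.hand_in(): hands the job in; it is judged then, once.
The state is a dict: "t": time; "joint_pos": joint angles; "dq": joint speeds; "effort": joint torques, N m; "tool_pos": TCP position; "ee_rot": TCP orientation; "contact_force": force on the tool from outside, world axes, zero at the start; "moment": the same for the moment, N m; "gripper_width": opening from 0.0 (shut) to 1.0 (fully open); "finger_force": force on a finger pad.
Only numpy, scipy, OpenCV 4.12 (cv2) and the standard library are available. Lean on these libraries where they do the work, as an engineer would, in place of code of your own. Each camera call takes 0.05 s, during which the arm holds its last target. There are 200 camera calls.

## Working session

There is one attempt and no reset: what is moved stays moved. The work goes in short steps, Python scripts to look and compute and a tool call to move; the robot and the scene stay as the last step left them, time stands still between calls to the robot, and variables do not carry over. Pictures are saved under pics/ and viewed, at most 10 in all, crops included, and the job is handed in when it is done.

Besides the shell and the picture viewer there is one more tool, called after ">>>" as name([rows], argument=value, ...), one row to a line, values as JSON. send_rows: Moves the arm, as the interface text tells. Its arguments: {"type":"object","properties":{"increments":{"type":"array"}},"required":["increments"]}

```bash
mkdir -p pics; python3 - <<'E'
from plant import env
import cv2
for n in ("scene","side"):
    cv2.imwrite(f"pics/{n}0.png",env.get_image(n)[:,:,::-1])
    print(n,env.camera_info(n))
s=env.read_state();print(s['t'],s['tool_pos'],s['ee_rot'],env.tips_ahead)
E
```

```text
scene {'fov_y': 57.67733398212309, 'cx': 320.47175590840465, 'cy': 200.4756175176586, 'R': array([[ 0.68864125,  0.72480255, -0.02084434],
       [ 0.43278961, -0.43392208, -0.79019288],
       [-0.58177863,  0.5351382 , -0.61250366]]), 't': array([-0.34845467, -0.18506959,  1.3517101 ])}
side {'fov_y': 55.12075971193156, 'cx': 318.6290722893129, 'cy': 201.4554448811507, 'R': array([[ 9.90038232e-01,  1.40796661e-01, -7.74155929e-04],
       [ 1.34911354e-01, -9.50199244e-01, -2.80927613e-01],
       [-4.02892722e-02,  2.78024635e-01, -9.59728648e-01]]), 't': array([-0.54390453, -0.1161148 ,  1.07549888])}
0.1 [ 6.74623490e-01 -1.98544495e-05  2.55475107e-01] [ 2.22051963e+00 -2.22079430e+00 -1.47281988e-03] 0.025
```

View pics/scene0.png

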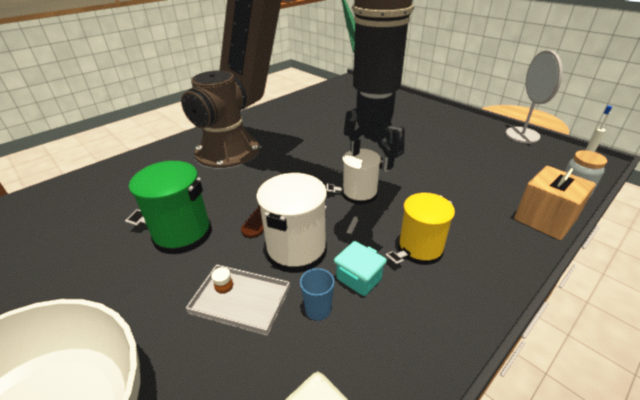

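View pics/side0.png

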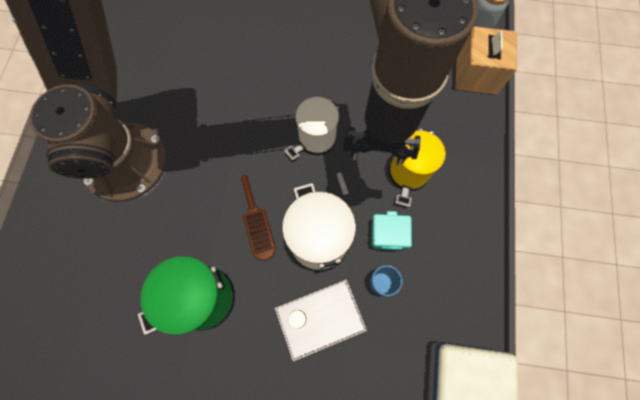

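Candidates: the green (180,295) and yellow (417,160) bins are excluded. That leaves white bins at side (319,230) and (317,125), and the larger one at (319,230) is meant. Its lever is near (305,191), with the hairbrush, cup, tray and clipper around it as described. I'll confirm this in an enlarged crop.

```bash
python3 - <<'E'
import cv2
im=cv2.imread("pics/side0.png")[90:290,230:430]
im=cv2.convertScaleAbs(im,alpha=1.3,beta=25)
cv2.imwrite("pics/crop.png",cv2.resize(im,(600,600),interpolation=cv2.INTER_CUBIC))
E
```

```text
(no output)
```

View pics/crop.png

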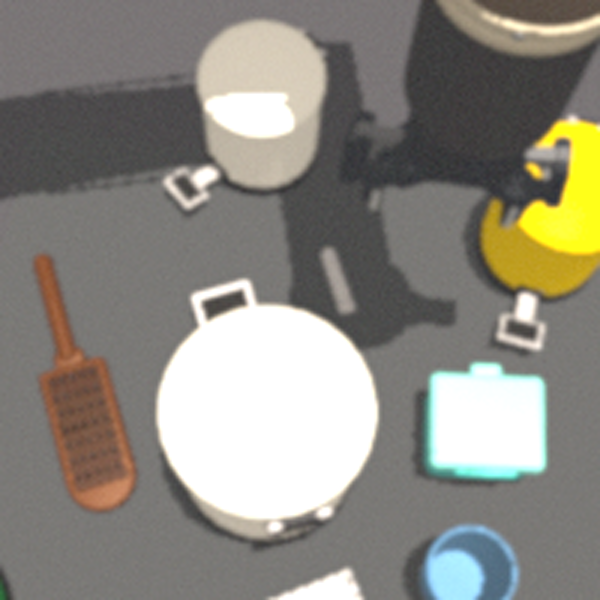

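The crop shows the large white bin with its lid centred at crop (267,411), its hinge at (300,520) and its pad with corners near (193,295) and (250,282). The clipper lies at (338,280) and the small white bin is behind.

```bash
cat > h.py <<'E'
import numpy as np
from plant import env
def ray(n,u,v,z,ci=None):
    c=ci or env.camera_info(n); f=200/np.tan(np.radians(c['fov_y']/2))
    R=np.array(c['R']);t=np.array(c['t'])
    d=R.T@np.array([(u-c['cx'])/f,(v-c['cy'])/f,1]); o=-R.T@t
    return o+d*(z-o[2])/d[2]
def proj(n,X):
    c=env.camera_info(n); f=200/np.tan(np.radians(c['fov_y']/2))
    p=np.array(c['R'])@X+np.array(c['t']); return np.array([c['cx'],c['cy']])+f*p[:2]/p[2]
E
python3 - <<'E'
from h import *
def s(u,v,z): return ray("side",230+u/3,90+v/3,z)
L=s(267,411,.193); a=s(193,295,.043); b=s(250,282,.043)
print("lid c",L, "diam",np.linalg.norm(s(157,411,.185)-s(377,411,.185)))
print("pad corners",a,b,np.linalg.norm(a-b)); m=(a+b)/2
d=(m-L)[:2]; print("outer edge dist",np.linalg.norm(d),"dir",d/np.linalg.norm(d), np.degrees(np.arctan2(d[1],d[0])))
e=(b-a)[:2]; print("edge dir normal",np.degrees(np.arctan2(e[1],e[0]))+90)
print("pad c est", L[:2]+d/np.linalg.norm(d)*.130, m[:2]-.018*d/np.linalg.norm(d))
print("hinge",s(300,520,.18))
for n,q in dict(clip1=(328,250,.01),clip2=(347,310,.01),brush0=(42,258,.015),brush1=(105,505,.02),smallpad=(190,190,.03),smallbin=(262,60,.12),smallbinfoot=(262,187,0)).items(): print(n,s(*q))
E
```

```text
lid c [ 0.57248731 -0.15577707  0.193     ] diam 0.1592302788111443
pad corners [ 0.48911473 -0.02919974  0.043     ] [ 0.5367806  -0.01029525  0.043     ] 0.05127781492951396
outer edge dist 0.1484891067169659 dir [-0.4009698   0.91609127] 113.63881948468122
edge dir normal 111.63349158320909
pad c est [ 0.52036124 -0.0366852 ] [ 0.52016512 -0.03623714]
hinge [ 0.60634338 -0.22782154  0.18      ]
clip1 [0.6009587 0.0415114 0.01     ]
clip2 [ 0.62517532 -0.01326154  0.01      ]
brush0 [ 0.34430321 -0.00463007  0.015     ]
brush1 [ 0.4421811  -0.21807703  0.02      ]
smallpad [0.46896526 0.07406988 0.03      ]
smallbin [0.52279804 0.1639057  0.12      ]
smallbinfoot [0.53157633 0.0991945  0.        ]
```

The measurements agree with the given sizes: lid diameter 159 mm, pad width 51 mm, outer edge at 148.5 mm. The pad centre is about (0.520, -0.036) and points outward at about 113°. I'll shut the jaws, move above it and yaw so tool x points at the bin.

>>> send_rows([
  [0.0035,0.0155,0,0,1],
  [0.0035,0.0155,0,0,1],
  [0.0035,0.0155,0,0,1],
  [0.0035,0.0155,0,0,1],
  [0.0035,0.0155,0,0,1],
  [0.0035,0.0155,0,0,1],
  [0.0035,0.0155,0,0,1],
  [0.0035,0.0155,0,0,1],
  [0.0035,0.0155,0,0,1],
  [0.0035,0.0155,0,0,1],
  [0,0,0,-0.08,1],
  [0,0,0,-0.08,1],
  [0,0,0,-0.08,1],
  [0,0,0,-0.08,1],
  [0,0,0,-0.08,1],
  [0,0,0,0,1],
  [0,0,0,0,1],
])

```text
t: 1.52
tool_pos: [0.5198, -0.035, 0.2561]
ee_rot: [2.616, -1.739, -0.001]
contact_force: [0.1, -0.7, 0.4]
gripper_width: -0.003
finger_force: 0.0
```

```bash
python3 - <<'E'
from h import *
import cv2
from scipy.spatial.transform import Rotation as Ro
s=env.read_state();print(s['t'],s['tool_pos'],s['gripper_width'],s['contact_force'])
print(Ro.from_rotvec(s['ee_rot']).as_matrix().round(3))
c=env.camera_info("wrist");print(-np.array(c['R']).T@c['t'])
w=env.get_image("wrist")[:,:,::-1].copy(); cv2.imwrite("pics/w1.png",w)
sd=env.get_image("side")[:,:,::-1][90:290,230:430]; sd=cv2.convertScaleAbs(sd,alpha=1.3,beta=25)
cv2.imwrite("pics/s1.png",cv2.resize(sd,(600,600),interpolation=cv2.INTER_CUBIC))
a=np.radians(113)
o=np.array([np.cos(a),np.sin(a)]);p=np.array([-o[1],o[0]])
P=np.array([.520,-.036])
for i,j in((18,26),(18,-26),(-18,26),(-18,-26),(0,0)):
    print(i,j,proj("wrist",np.r_[P+o*i/1e3+p*j/1e3,.039+.22*i/1e3]).round())
E
```

```text
1.5167 [ 0.51979224 -0.03504603  0.25608309] -0.002928093471664034 [ 0.05169438 -0.66705956  0.37945737]
[[ 0.387 -0.922 -0.   ]
 [-0.922 -0.387 -0.   ]
 [-0.     0.    -1.   ]]
[ 0.5473942  -0.10005968  0.37441178]
18 26 [350. 193.]
18 -26 [304. 193.]
-18 26 [350. 159.]
-18 -26 [303. 160.]
0 0 [327. 176.]
```

View pics/w1.png

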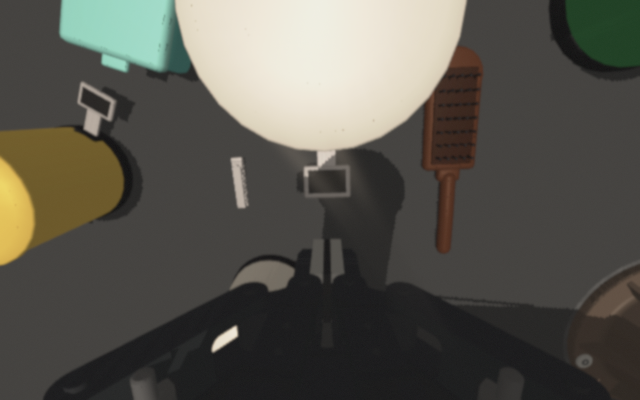

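View pics/s1.png

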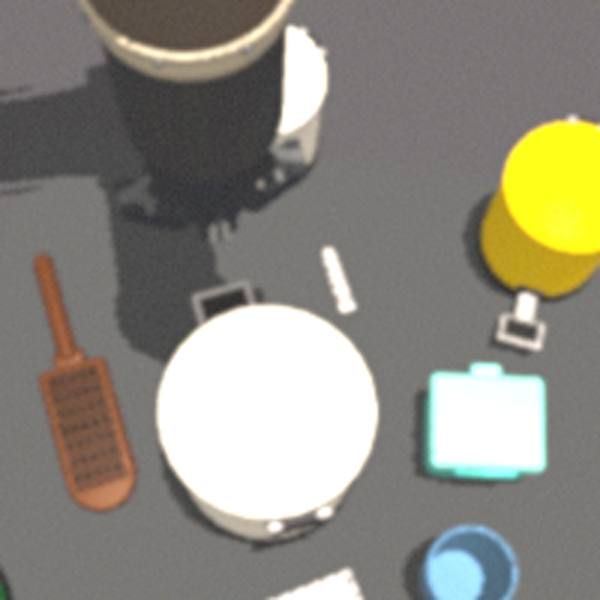

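The wrist view shows the pad with corners (305,167), (348,167), (350,196), (304,196), so its centre is (327,181), about 4 mm further out than estimated. The wrist camera sits 70 mm towards the bin. I'll turn the hand half round, if joint 6 allows, so that nothing overhangs the lid.

```bash
python3 -c "
from h import *
print(env.read_state()['joint_pos'])"
```

```text
[ 3.09685917e-01  1.04782600e-01 -3.23751042e-01 -6.24810089e-05
 -1.14258322e+00  8.78995242e-02]
```

>>> send_rows([
  [-0.004,0,0,0,1],
  [0,0,0,0.12,1],
  [0,0,0,0.12,1],
  [0,0,0,0.12,1],
  [0,0,0,0.12,1],
  [0,0,0,0.12,1],
  [0,0,0,0.12,1],
  [0,0,0,0.12,1],
  [0,0,0,0.12,1],
  [0,0,0,0.12,1],
  [0,0,0,0.12,1],
  [0,0,0,0.12,1],
  [0,0,0,0.12,1],
  [0,0,0,0.12,1],
  [0,0,0,0.12,1],
  [0,0,0,0.12,1],
  [0,0,0,0.12,1],
  [0,0,0,0.12,1],
  [0,0,0,0.12,1],
  [0,0,0,0.12,1],
])

```text
t: 3.28
tool_pos: [0.5183, -0.0311, 0.2563]
ee_rot: [-0.495, -3.102, -0.0]
contact_force: [-0.6, -0.3, 0.0]
gripper_width: 0.0
finger_force: 0.0
```

>>> send_rows([
  [0,0,0,0.12,1],
  [0,0,0,0.12,1],
  [0,0,0,0.12,1],
  [0,0,0,0.12,1],
  [0,0,0,0.12,1],
  [0,0,0,0.12,1],
  [0,0,0.02,0,1],
  [0,0,0.02,0,1],
  [0,0,0.02,0,1],
  [0,0,0.02,0,1],
  [0,0,0.02,0,1],
  [0,0,0.02,0,1],
  [0,0,0.02,0,1],
  [0,0,0.01,0,1],
  [0,0,0.01,0,1],
  [0,0,0,0,1],
  [0,0,0,0,1],
])

```text
t: 4.7
tool_pos: [0.5186, -0.0313, 0.0965]
ee_rot: [-1.546, -2.735, 0.001]
contact_force: [-0.3, 0.1, 0.2]
gripper_width: -0.003
finger_force: 0.0
```

```bash
python3 - <<'E'
from h import *
import cv2
s=env.read_state();print(s['t'],s['tool_pos'],s['joint_pos'],s['contact_force'])
w=env.get_image("wrist")[:,:,::-1]; sc=env.get_image("scene")[:,:,::-1]
sd=env.get_image("side")[:,:,::-1]
w=cv2.convertScaleAbs(w,alpha=1.6,beta=30)
cv2.imwrite("pics/w2.png",w)
print(proj("wrist",np.r_[s['tool_pos'][:2],s['tool_pos'][2]-.025]),proj("wrist",np.r_[s['tool_pos'][:2],.039]))
E
```

```text
4.7 [ 0.51861319 -0.03127396  0.09648772] [ 3.18036586e-01  2.71028233e-01 -5.32469589e-01  3.18827984e-04
 -7.67608068e-01 -2.91826430e+00] [-0.26409881  0.10823393  0.16153995]
[324.92673235 253.73815426] [325.11240736 230.1672865 ]
```

View pics/w2.png

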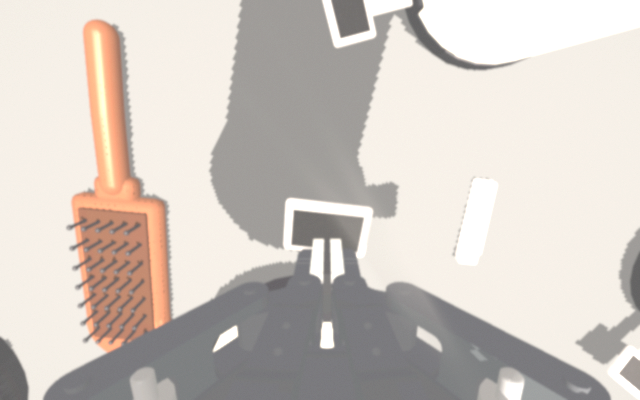

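The pad outline has outer corners (288,200) and (371,207), with its centre near (327,228). The fingertip line meets it at (325,230), so it is within 2 mm. I'll press down slowly, following the pad's arc.

>>> send_rows([
  [0,0,0.01,0,1],
  [0,0,0.01,0,1],
  [0,0,0.006,0,1],
  [0,0,0.002,0,1],
  [0,0,0.001,0,1],
  [0,0,0.001,0,1],
  [0,0,0.001,0,1],
  [0,0,0.001,0,1],
  [0,0,0.001,0,1],
  [0,0,0.001,0,1],
  [0,0,0.001,0,1],
  [0,0,0,0,1],
])

```text
t: 5.85
tool_pos: [0.5188, -0.0312, 0.0618]
ee_rot: [1.546, 2.734, 0.001]
contact_force: [-1.4, 1.1, 4.8]
gripper_width: 0.0
finger_force: 2.1
```

>>> send_rows([
  [0.0002,0,0.001,0,1],
  [0.0002,0,0.001,0,1],
  [0.0002,0,0.001,0,1],
  [0.0002,0,0.001,0,1],
  [0.0002,0,0.001,0,1],
  [0.0002,0,0.001,0,1],
  [0.0002,0,0.001,0,1],
  [0.0002,0,0.001,0,1],
  [0.0002,0,0.001,0,1],
  [0.0002,0,0.001,0,1],
  [0,0,0,0,1],
])

```text
t: 6.77
tool_pos: [0.5178, -0.0295, 0.0512]
ee_rot: [1.546, 2.734, 0.001]
contact_force: [0.4, 1.6, 2.7]
gripper_width: -0.001
finger_force: 1.6
```

```bash
python3 - <<'E'
from h import *
import cv2
sc=env.get_image("scene")[:,:,::-1]; w=env.get_image("side")[:,:,::-1]
a=sc[90:290,200:440];b=w[90:290,230:400]
im=np.hstack([a,b]);cv2.imwrite("pics/c3.png",cv2.resize(im,(800,390),interpolation=cv2.INTER_CUBIC))
E
```

```text
(no output)
```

View pics/c3.png

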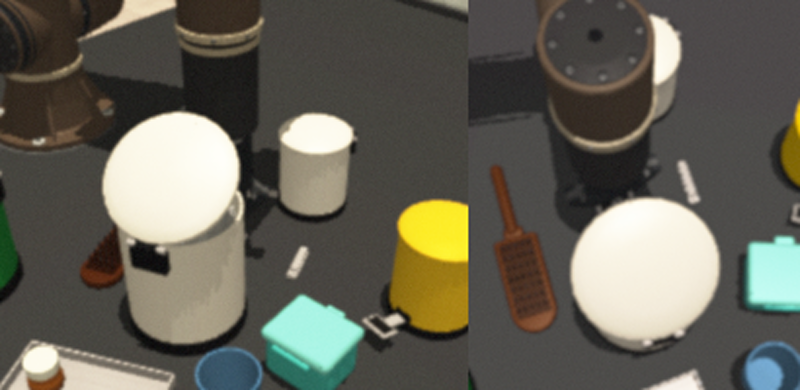

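The right lid is opening, tilted about 0.5 rad with its centre at (172,175) in the left half. The bin hasn't moved. I'll carry on down.

>>> send_rows([
  [0.0001,0,0.001,0,1],
  [0.0001,0,0.001,0,1],
  [0.0001,0,0.001,0,1],
  [0.0001,0,0.001,0,1],
  [0.0001,0,0.001,0,1],
  [0.0001,0,0.001,0,1],
  [0.0001,0,0.001,0,1],
  [0.0001,0,0.001,0,1],
  [0,0,0.001,0,1],
  [0,0,0.001,0,1],
  [0,0,0.001,0,1],
  [0,0,0.001,0,1],
  [0,0,0.001,0,1],
  [0,0,0.001,0,1],
  [0,0,0,0,1],
])

```text
t: 8.12
tool_pos: [0.5163, -0.0292, 0.0368]
ee_rot: [-1.546, -2.734, 0.001]
contact_force: [0.0, -0.2, 0.7]
gripper_width: 0.003
finger_force: 0.3
```

>>> send_rows([
  [0,0,0.0005,0,1],
  [0,0,0.0005,0,1],
  [0,0,0.0005,0,1],
  [0,0,0.0005,0,1],
  [0,0,0.0003,0,1],
  [0,0,0,0,1],
  [0,0,0,0,1],
])

```text
t: 8.7
tool_pos: [0.5166, -0.0291, 0.0351]
ee_rot: [-1.546, -2.734, 0.001]
contact_force: [-2.2, 0.3, 4.9]
gripper_width: -0.001
finger_force: 2.6
```

```bash
python3 - <<'E'
from h import *
import cv2
sc=env.get_image("scene")[:,:,::-1]; w=env.get_image("side")[:,:,::-1]
a=sc[90:290,200:440];b=w[90:290,230:400]
im=np.hstack([a,b]);cv2.imwrite("pics/c4.png",cv2.resize(im,(800,390),interpolation=cv2.INTER_CUBIC))
E
```

```text
(no output)
```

View pics/c4.png

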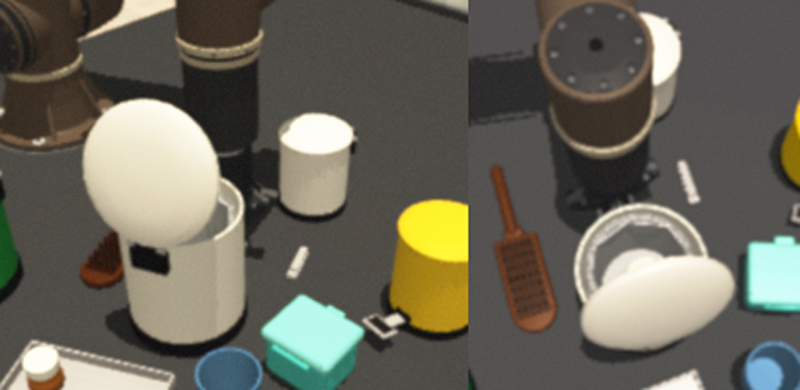

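The lid is wide open (centre (150,172) in the left half, the interior visible at (640,250) on the right) and the bumper has met the counter. I'll hold for about 3.3 s, then raise slowly.

>>> send_rows([
  [0,0,0,0,1],
  [0,0,0,0,1],
  [0,0,0,0,1],
  [0,0,0,0,1],
  [0,0,0,0,1],
  [0,0,0,0,1],
  [0,0,0,0,1],
  [0,0,0,0,1],
  [0,0,0,0,1],
  [0,0,0,0,1],
  [0,0,0,0,1],
  [0,0,0,0,1],
  [0,0,0,0,1],
  [0,0,0,0,1],
  [0,0,0,0,1],
  [0,0,0,0,1],
  [0,0,0,0,1],
  [0,0,0,0,1],
  [0,0,0,0,1],
  [0,0,0,0,1],
])

```text
t: 10.47
tool_pos: [0.5166, -0.0291, 0.0351]
ee_rot: [-1.546, -2.734, 0.001]
contact_force: [-2.8, 0.5, 5.3]
gripper_width: 0.002
finger_force: 2.7
```

>>> send_rows([
  [0,0,0,0,1],
  [0,0,0,0,1],
  [0,0,0,0,1],
  [0,0,0,0,1],
  [0,0,0,0,1],
  [0,0,0,0,1],
  [0,0,0,0,1],
  [0,0,0,0,1],
  [0,0,0,0,1],
  [0,0,0,0,1],
  [0,0,0,0,1],
  [0,0,0,0,1],
  [0,0,0,0,1],
  [0,0,0,0,1],
  [0,0,0,0,1],
  [0,0,0,0,1],
  [0,0,0,0,1],
  [0,0,0,0,1],
  [0,0,0,0,1],
  [0,0,0,0,1],
])

```text
t: 12.13
tool_pos: [0.5165, -0.0291, 0.0351]
ee_rot: [-1.546, -2.734, 0.001]
contact_force: [-2.7, 0.0, 5.7]
gripper_width: 0.001
finger_force: 2.7
```

>>> send_rows([
  [0,0,-0.0006,0,1],
  [0,0,-0.0006,0,1],
  [0,0,-0.0006,0,1],
  [0,0,-0.0006,0,1],
  [0,0,-0.0006,0,1],
  [0,0,-0.0006,0,1],
  [0,0,-0.0006,0,1],
  [0,0,-0.0006,0,1],
  [0,0,-0.0006,0,1],
  [0,0,-0.0006,0,1],
])

```text
t: 12.97
tool_pos: [0.5171, -0.0289, 0.0411]
ee_rot: [1.546, 2.735, 0.0]
contact_force: [0.9, -1.3, 0.5]
gripper_width: 0.001
finger_force: 0.8
```

>>> send_rows([
  [-0.0001,0,-0.0007,0,1],
  [-0.0001,0,-0.0007,0,1],
  [-0.0001,0,-0.0007,0,1],
  [-0.0001,0,-0.0007,0,1],
  [-0.0001,0,-0.0007,0,1],
  [-0.0001,0,-0.0007,0,1],
  [-0.0001,0,-0.0007,0,1],
  [-0.0001,0,-0.0007,0,1],
  [-0.0001,0,-0.0007,0,1],
  [-0.0001,0,-0.0007,0,1],
])

```text
t: 13.8
tool_pos: [0.5175, -0.0297, 0.0481]
ee_rot: [-1.546, -2.735, -0.0]
contact_force: [-0.8, 1.2, 2.7]
gripper_width: -0.0
finger_force: 1.4
```

>>> send_rows([
  [-0.0001,0,-0.0007,0,1],
  [-0.0001,0,-0.0007,0,1],
  [-0.0001,0,-0.0007,0,1],
  [-0.0001,0,-0.0007,0,1],
  [-0.0001,0,-0.0007,0,1],
  [-0.0001,0,-0.0007,0,1],
  [-0.0001,0,-0.0007,0,1],
  [-0.0001,0,-0.0007,0,1],
  [-0.0001,0,-0.0007,0,1],
  [-0.0001,0,-0.0007,0,1],
])

```text
t: 14.63
tool_pos: [0.518, -0.0307, 0.0551]
ee_rot: [-1.546, -2.735, 0.0]
contact_force: [-1.5, 0.8, 5.4]
gripper_width: -0.001
finger_force: 1.9
```

Contact is kept, and the force rises as expected. I'll do the last part slower.

>>> send_rows([
  [-0.0001,0,-0.0006,0,1],
  [-0.0001,0,-0.0006,0,1],
  [-0.0001,0,-0.0006,0,1],
  [-0.0001,0,-0.0006,0,1],
  [-0.0001,0,-0.0006,0,1],
  [-0.0001,0,-0.0006,0,1],
  [-0.0001,0,-0.0006,0,1],
  [-0.0001,0,-0.0006,0,1],
  [-0.0001,0,-0.0006,0,1],
  [-0.0001,0,-0.0006,0,1],
])

```text
t: 15.47
tool_pos: [0.5185, -0.0316, 0.0611]
ee_rot: [-1.546, -2.735, 0.0]
contact_force: [-1.7, -1.1, 4.4]
gripper_width: -0.002
finger_force: 2.1
```

>>> send_rows([
  [0,0,-0.0004,0,1],
  [0,0,-0.0004,0,1],
  [0,0,-0.0004,0,1],
  [0,0,-0.0004,0,1],
  [0,0,-0.0004,0,1],
  [0,0,-0.0004,0,1],
  [0,0,-0.0004,0,1],
  [0,0,-0.0004,0,1],
  [0,0,-0.0004,0,1],
  [0,0,-0.0004,0,1],
  [0,0,-0.0004,0,1],
  [0,0,-0.0004,0,1],
])

```text
t: 16.47
tool_pos: [0.5187, -0.0314, 0.0658]
ee_rot: [1.546, 2.735, 0.001]
contact_force: [0.1, -1.1, 1.2]
gripper_width: 0.003
finger_force: 0.8
```

>>> send_rows([
  [0,0,-0.0004,0,1],
  [0,0,-0.0004,0,1],
  [0,0,-0.0004,0,1],
  [0,0,-0.0004,0,1],
  [0,0,-0.0004,0,1],
  [0,0,-0.0004,0,1],
  [0,0,-0.0004,0,1],
  [0,0,-0.0004,0,1],
  [0,0,-0.0004,0,1],
  [0,0,-0.0004,0,1],
  [0,0,-0.0004,0,1],
  [0,0,-0.0004,0,1],
  [0,0,-0.0004,0,1],
  [0,0,-0.0004,0,1],
  [0,0,-0.0004,0,1],
])

```text
t: 17.72
tool_pos: [0.5186, -0.0315, 0.0718]
ee_rot: [1.546, 2.735, 0.0]
contact_force: [-1.0, -0.3, 0.7]
gripper_width: 0.001
finger_force: 0.0
```

>>> send_rows([
  [0,0,-0.003,0,1],
  [0,0,-0.006,0,1],
  [0,0,-0.01,0,1],
  [0,0,-0.015,0,1],
  [0,0,-0.02,0,1],
  [0,0,-0.02,0,1],
  [0,0,-0.02,0,1],
  [0,0,-0.02,0,1],
  [0,0,-0.02,0,1],
  [0,0,-0.02,0,1],
  [0,0,-0.02,0,1],
  [0,0,0,0,1],
  [0,0,0,0,1],
  [0,0,0,0,1],
])

```text
t: 18.88
tool_pos: [0.5182, -0.0315, 0.2462]
ee_rot: [1.546, 2.734, 0.001]
contact_force: [0.1, -0.3, 0.0]
gripper_width: -0.001
finger_force: 0.0
```

```bash
python3 - <<'E'
from h import *
import cv2
sc=env.get_image("scene")[:,:,::-1]; w=env.get_image("side")[:,:,::-1]
a=sc[90:330,180:440];b=w[90:330,230:430]
im=np.hstack([a,b]);cv2.imwrite("pics/c5.png",cv2.resize(im,(800,417),interpolation=cv2.INTER_CUBIC))
E
```

```text
(no output)
```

View pics/c5.png

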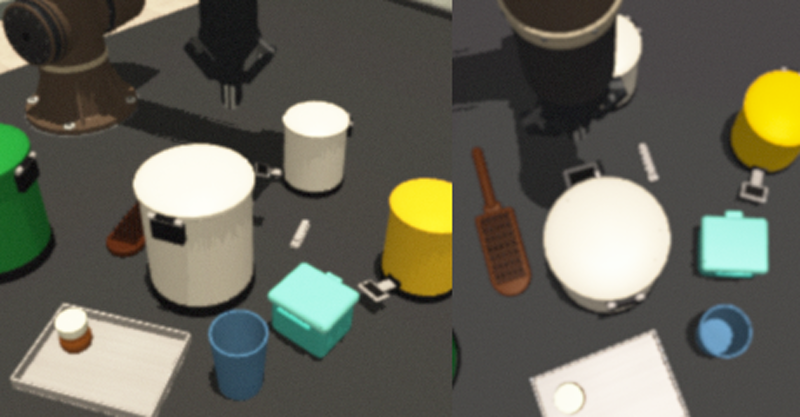

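The lid is shut (left half, (195,180)), the lever is up (right half, (583,175)), the hand is clear and nothing has moved.

```bash
python3 -c "
from plant import env
print(env.hand_in())"
```

```text
the job is handed in; nothing more can be done
None
```

I pressed the white bin's lever fully down, held the lid wide open for over three seconds, then eased it shut with the finger on the lever; the last picture shows the lid shut and nothing else moved, and the job is handed in (no verdict came back).

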